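# Unlock the stirrer dispenser for refilling

### The job

The stirrer dispenser is due for a refill: take the yellow-handled key from its wooden block, push it fully home in the lock on top of the dispenser, and turn it a quarter turn clockwise to its stop, so that the bolt lets go and the lid springs ajar. Leave the key turned in the lock, and do not shift the mug, the dripper, the sugar jar or the spoon.

Things in the scene. Friction and masses are not known exactly. Their poses are not given: they have to be found in the camera images.
- key: Key, 68 mm, upright. Origin on its axis under its shoulder (steel disc, 18 mm across, z 0 to 6 mm). Own z up. Yellow handle 10 mm thick along own x (grip across this), 34 mm along own y, z 6 to 44 mm. Below: shank 6 mm across, then from z -13 to -24 mm a flat bit 22 mm along y, 6 mm along x, tip tapering to 17 x 3 mm. A half turn gives the same. Starts in the block's slot, shoulder on its top.
- key_block: Square wooden block 64 x 64 x 45 mm, fixed to the shelf, with an open slot 10 x 26 mm and 32 mm deep in the middle of its top, in which the key stands. Origin at the centre of its underside.
- lock (a point): Centre of the keyhole, on the top face of the square aluminium lock plate (46 mm); 141 mm above the shelf. x level to the dispenser's back, y along its front, z up. Keyhole: slot 25 mm along y, 9 mm along x, through 11 mm. Fully home, the key's shoulder rests on the plate (key origin at this point, key x along this x): only then does it turn freely; turned, it cannot be drawn out.
- cam (a joint): Angle of the lock's hidden rotor and bolt (rad): 0 to 0.05 locked, in line with the keyhole; grows as the key is turned clockwise seen from above; the bolt clears the lid at about 0.95; stop at 1.57. Stays where it is left (friction 0.03 N m). The bit has about 0.1 rad of play in it.
- lid (a joint): Angle of the dispenser's black lid (rad), hinged along its back edge: 0 to 0.02 shut and held by the bolt; once the bolt is clear a spring lifts it to about 0.28, its front edge about 25 mm up.
- dispenser: Steel stirrer dispenser screwed to the shelf: 150 mm deep (own x), 196 mm wide (own y), 140 mm high; origin under its centre, front to own -x. On the front a window, a sprung push bar and a low tray 36 mm out. Flat top: grey deck 58 mm deep in front, the lock in its middle; behind it the black lid, level with it, its front edge 30 mm behind the keyhole's centre.
- mug: Red enamel mug, 84 mm across, 80 mm high, handle to own +y; origin at the centre of its underside.
- dripper: White ceramic coffee dripper on its matching base, in all 116 mm across and 132 mm high, handle to own +y; origin at the centre of its underside.
- sugar_jar: Clear glass sugar jar with steel lid and knob, 84 mm across, 122 mm high; origin at the centre of its underside.
- spoon: Steel spoon 175 mm long lying along own x, bowl to +x, 12 mm high; origin at its middle, on the shelf.

How it is judged:
By the outcome, as a careful person would: the job done as asked, in the order asked, and still so for the second after the job is handed in, with the robot touching nothing.
It also fails if it takes over 48 s, if anything falls off the work surface, if the arm or the gripper's body presses on something with over 40 N, if the wrist force passes 120 N, or if a joint passes its speed limit or range.

### The arm

A 6-joint arm with a two-finger parallel gripper is mounted at the origin on the work surface. World frame = base frame: x ahead of the robot, y to its left, z up, the work surface at z = 0. Lengths are in mm, angles in degrees, forces in N, time in s.
With the tool pointing down it reaches from about 350 to 850 mm from the base axis. Payload 8.1 kg.
Tool frame: the origin (TCP) lies midway between the tips of the shut fingers; the grasp point (between the pads) lies 19 mm behind it; z points along the fingers, y is the line along which they close (so a half turn about z gives the same grasp; the last joint's range is limited). The gripper opens to 85 mm and grips with 20 to 120 N. Pads are 22 mm wide; open, the fingers measure 114 mm over their backs; the gripper's body (76 mm by 85 mm) begins 54 mm behind the grasp point. The pads swing forward as they close: fully open they stand 13 mm farther back than shut.
Start: joints at [71.024, 7.471, 85.268, -0, 87.261, -4.893], TCP at [145.977, 581.976, 231.292] pointing down, gripper open.
Joint ranges: [-169.43, 169.43], [-51.17, 129.36], [1.28, 143.12], [-76.62, 256.62], [0, 156.53], [-152.29, 152.29]. Speed limits (degrees/s): [136.94, 136.94, 159.86, 180, 180, 180].

### API

Orientations are given as [roll, pitch, yaw] about the fixed x, y, z axes, in that order (R = Rz(yaw) Ry(pitch) Rx(roll)).
In Python, from bench import r, viewer gives the robot as it stands (r), with the cameras (viewer).
- The arm moves only by the shell command python3 steer.py 'ROWS' [FORCE]. ROWS is a JSON object with one list for each field, all of the same length, 1 to 8, a row being the entries at one place: rx, ry, rz (a rotation vector in units of 2 degrees), tx, ty, tz (the shift in cm), finger_gap (the finger opening in mm); each row is the pose to reach, as a shift and turn from the pose commanded when the command began, along the tool's axes at that moment; what a row does not reach only later rows make up. A row lasts 1/8 s, in which the tool goes at most 62.5 mm and 10.7 degrees, less where a joint would pass 70% of its speed; a pose out of reach is approached as far as the arm can. The fingers move at their own pace and stop on an object; FORCE is the grip in N (left out, the last holds). Time passes only in rows, so rows that do not move let the fingers close. It prints the time, the measured TCP pose, the force, the opening and the grip force at its end. Input that does not fit is refused with a message, and nothing moves.
- r.sense(): the state, without advancing time (a new reading comes with each control period).
- viewer.snapshot(name): name is "side" or "top"; returns a dict with "pixels" (480x640x3 uint8, blue, green, red), "fx", "fy", "cx", "cy" (pixels), "D" ([k1, k2, p1, p2, k3] as OpenCV has them; the pictures are not rectified), "pose" (4x4, takes a point from camera to world coordinates). Camera axes: x right, y up, looking along -z (the intrinsics and any distortion apply to the point x, -y, -z); pixel columns grow to the right and rows downward; lengths in mm; the calibration is good to about 2 mm. A picture is of the moment at which its call begins. There is no depth.
- r.hand_in(): hands the job in; it is judged then, once.
The state is a dict: "time": time; "joint_pos": joint angles; "qd": joint speeds; "joint_efforts": joint torques, N m; "tool_pos": TCP position; "tcp_rot": TCP orientation; "ft_force": force on the tool from outside, world axes, zero at the start; "wrist_torque": the same for the moment, N m; "finger_gap": finger opening in mm; "grip_force": force on a finger pad.
Only numpy, scipy, OpenCV 4.12 (cv2) and the standard library are available. Lean on these libraries where they do the work, as an engineer would, in place of code of your own. Each camera call takes 0.05 s, during which the arm holds its last target. There are 200 camera calls.

## Working session

There is one attempt and no reset: what is moved stays moved. The work goes in short steps, Python scripts to look and compute and a shell command to move; the robot and the scene stay as the last step left them, time stands still between calls to the robot, and variables do not carry over. Pictures are saved under pics/ and viewed, at most 10 in all, crops included, and the job is handed in when it is done.

```bash
ls; mkdir -p pics; python3 - <<'E'
from bench import r, viewer
import cv2,pickle
d={}
for n in("top","side"):
    s=viewer.snapshot(n);d[n]=s;cv2.imwrite(f"pics/{n}0.png",s["pixels"]);print(n,s["fx"],s["fy"],s["cx"],s["cy"],s["D"],s["pose"])
pickle.dump(d,open("s0.pkl","wb"))
print(r.sense())
E
```

```text
bench.py
pics
steer.py
top 555.4047106440031 555.4047106440031 321.36524911851944 244.275805225285 [0.02780457 0.         0.         0.         0.        ] [[-2.10705720e-02  9.96074664e-01 -8.59726449e-02  5.14599229e+02]
 [-9.99288945e-01 -1.82929400e-02  3.29692733e-02  1.61794866e+01]
 [ 3.12671654e-02  8.66061950e-02  9.95751842e-01  1.20440085e+03]
 [ 0.00000000e+00  0.00000000e+00  0.00000000e+00  1.00000000e+00]]
side 439.60698836426883 439.60698836426883 325.8301055444874 243.54707365844726 [-0.01216022  0.          0.          0.          0.        ] [[ 7.48138464e-01  3.76554850e-01 -5.46347219e-01  1.57571404e+02]
 [-6.63292658e-01  4.47001669e-01 -6.00193600e-01 -4.68074489e+02]
 [ 1.82123075e-02  8.11416017e-01  5.84185210e-01  5.97325680e+02]
 [ 0.00000000e+00  0.00000000e+00  0.00000000e+00  1.00000000e+00]]
{'time': 0.1, 'joint_pos': array([ 7.10238724e+01,  7.51160019e+00,  8.53235389e+01,  4.05311424e-04,
        8.72613021e+01, -4.89234526e+00]), 'qd': array([ 0.12463172, -0.0275516 , -0.18060917, -0.03461954, -0.05305972,
       -0.05139845]), 'joint_efforts': array([ 1.74145367e-03, -5.70949709e+01, -5.01946914e+01, -4.54207816e-05,
        8.07160861e-03, -1.03050684e-05]), 'tool_pos': array([145.81083955, 581.5012906 , 230.33600438]), 'tcp_rot': array([-1.79903945e+02, -8.62820155e-03,  1.65916191e+02]), 'ft_force': array([-0.61195493, -0.4466177 ,  0.55415474]), 'wrist_torque': array([ 0.01520632,  0.04454226, -0.00293771]), 'grip_force': 0.0, 'finger_gap': 85.25561297753579}
```

View pics/top0.png

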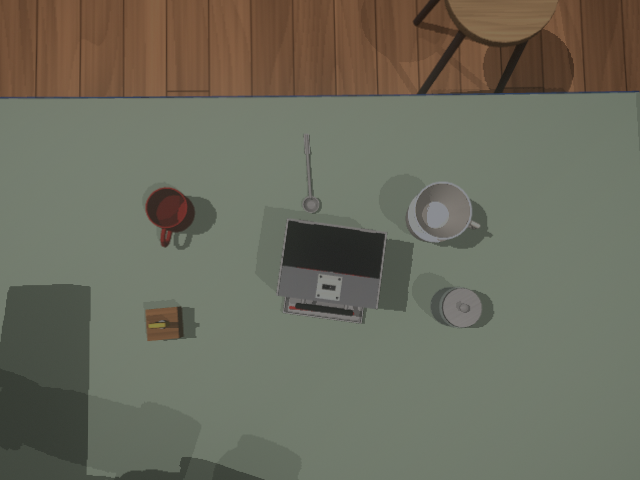

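View pics/side0.png

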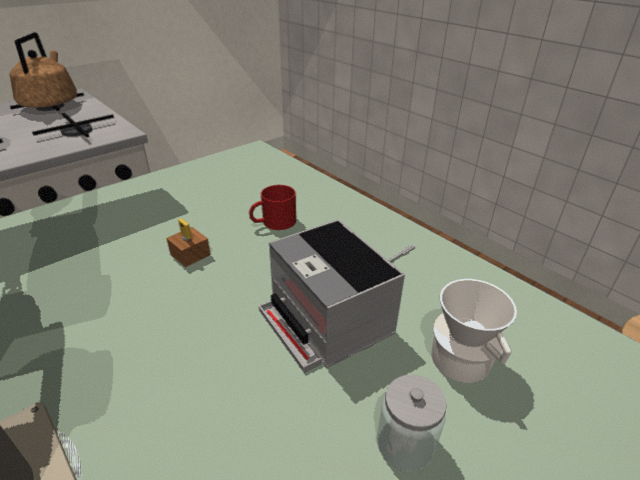

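The top view shows the key at (157,325) on its block (163,324) and the lock plate at (329,287). The side view shows the key at (184,230) and the lock plate at (311,266).

```bash
cat > h.py <<'E'
import cv2,numpy as np
def ray(s,uv):
    K=np.array([[s["fx"],0,s["cx"]],[0,s["fy"],s["cy"]],[0,0,1]])
    p=cv2.undistortPoints(np.array([[uv]],float),K,np.array(s["D"],float))[0,0]
    P=np.array(s["pose"]);return P[:3,3],P[:3,:3]@np.array([p[0],-p[1],-1])
def onz(s,uv,z):
    o,d=ray(s,uv);return (o+d*(z-o[2])/d[2])
def comps(m,off,amin=5):
    n,l,st,c=cv2.connectedComponentsWithStats(m.astype(np.uint8))
    out=[]
    for i in range(1,n):
        if st[i,4]>=amin:
            ys,xs=np.where(l==i);out.append((st[i,4],c[i]+off,cv2.minAreaRect(np.c_[xs,ys].astype(np.float32)),np.c_[xs,ys]+off))
    return sorted(out,key=lambda t:-t[0])
E
python3 - <<'E'
import pickle,cv2,numpy as np
from h import *
d=pickle.load(open("s0.pkl","rb"))
tiles=[]
for n,w,zs in(("top",(135,295,55,60),(89,45)),("top",(300,255,60,60),(141,141)),("side",(155,205,65,65),(89,45)),("side",(280,240,65,50),(141,141))):
    x,y,W,H=w;s=d[n];c=s["pixels"][y:y+H,x:x+W];tiles.append(cv2.resize(c,(390,290),interpolation=0))
    hsv=cv2.cvtColor(c,cv2.COLOR_BGR2HSV);h,S,V=[hsv[...,i].astype(int) for i in range(3)]
    off=np.array([x,y])
    if zs[0]==89:
        for a in comps((h>21)&(h<34)&(S>130)&(V>70),off)[:2]:print(n,"yellow",a[0],a[1],a[2],onz(s,a[1],89))
        for a in comps((h>3)&(h<20)&(S>80),off)[:2]:print(n,"brown",a[0],a[1],a[2],onz(s,a[1],45))
    else:
        g=c.max(2).astype(int)
        for a in comps(g>150,off)[:2]:print(n,"plate",a[0],a[1],a[2],onz(s,a[1],141))
        for a in comps(g<60,off)[:5]:print(n,"dark",a[0],a[1],a[2],onz(s,a[1],141))
cv2.imwrite("pics/t.png",np.vstack([np.hstack(tiles[:2]),np.hstack(tiles[2:])]))
E
```

```text
top yellow 70 [156.6        324.97142857] ((21.5, 30.0), (17.0, 4.0), -0.0) [457.50909365 306.92320074  89.        ]
top brown 881 [162.53802497 323.40635641] ((27.137054443359375, 28.418781280517578), (31.49119758605957, 32.55990219116211), 85.91438293457031) [458.12807631 306.42375093  45.        ]
top dark 988 [331.97064777 262.9048583 ] ((29.5, 10.0), (20.0, 59.0), 90.0) [570.17614708 -38.6242199  141.        ]
top dark 302 [325.52649007 308.94370861] ((25.926977157592773, 54.035499572753906), (53.00941467285156, 5.944981098175049), 7.765166282653809) [482.74988754 -24.34771508 141.        ]
top dark 39 [328.20512821 286.74358974] ((28.469514846801758, 31.774389266967773), (11.264017105102539, 3.423377752304077), 6.340191841125488) [524.74863857 -30.38476266 141.        ]
side yellow 101 [184.64356436 228.12871287] ((29.47297477722168, 23.337839126586914), (20.22107696533203, 8.38434886932373), 80.53767395019531) [446.32766471 282.52776188  89.        ]
side brown 1060 [188.54811321 247.11603774] ((33.968994140625, 41.078697204589844), (34.17082595825195, 39.513763427734375), 66.50143432617188) [444.04935435 276.36269039  45.        ]
side plate 418 [310.33014354 265.62440191] ((30.533935546875, 25.595020294189453), (19.238439559936523, 33.16276168823242), 70.34617614746094) [523.06430377 -29.58175906 141.        ]
side dark 791 [331.0391909  252.56257901] ((44.5, 19.0), (38.0, 39.0), 90.0) [573.5378495  -25.00180113 141.        ]
side dark 57 [295.05263158 273.57894737] ((13.895988464355469, 33.045562744140625), (43.92769241333008, 2.369940757751465), 47.91083526611328) [490.95917261 -29.40845863 141.        ]
```

View pics/t.png

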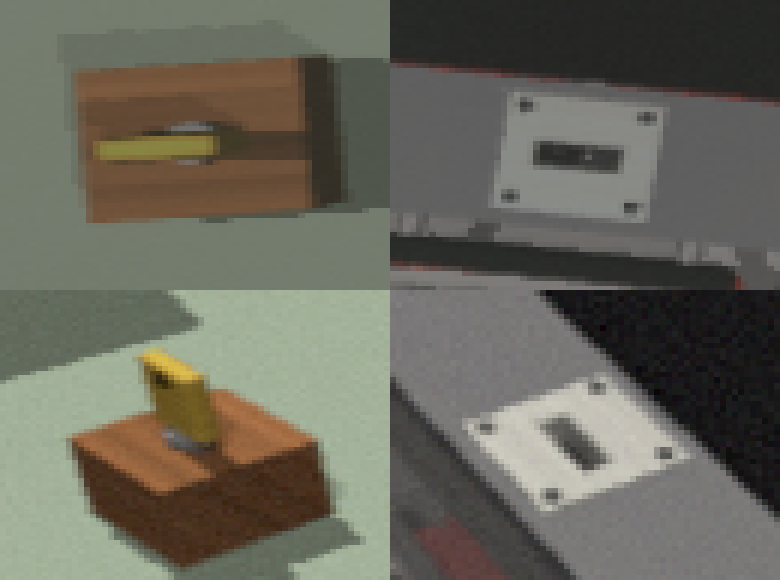

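The crops confirm a yellow handle standing upright in the block slot, nearly in line with image u, and a light plate with four screws and a dark slot at (328.7,287). Next I'll refine the poses.

```bash
python3 - <<'E'
import pickle,cv2,numpy as np
from h import *
d=pickle.load(open("s0.pkl","rb"))
def yaw(s,pts,z):
    w=np.array([onz(s,p,z)[:2] for p in pts]);w-=w.mean(0);v=np.linalg.svd(w)[2][0];return np.degrees(np.arctan2(v[1],v[0]))%180
def win(s,w):
    x,y,W,H=w;return s["pixels"][y:y+H,x:x+W].astype(int),np.array([x,y])
def pr(t,s,a,z):
    box=cv2.boxPoints(a[2])+ (a[3].min(0)-0)*0
    print(t,a[0],a[1].round(1),onz(s,a[1],z).round(1),"yaw",yaw(s,a[3],z).round(1),"bbox",a[3].min(0),a[3].max(0))
for n,w,th in(("top",(306,268,48,40),125),("side",(286,246,50,42),150)):
    s=d[n];c,off=win(s,w);g=c.min(2)
    m=(g>th).astype(np.uint8);a=comps(m,off)[0]
    cn=max(cv2.findContours(m,0,1)[0],key=cv2.contourArea)
    f=np.zeros_like(m);cv2.drawContours(f,[cn],-1,1,-1)
    A=comps(f,off)[0];pr(n+" plate",s,A,141)
    q=cv2.approxPolyDP(cv2.convexHull(cn),4,True)[:,0]+off
    Q=np.array([onz(s,p,141)[:2] for p in q]);print(Q.round(1).tolist(),Q.mean(0))
    print("edges",[(np.hypot(*e).round(1),np.degrees(np.arctan2(e[1],e[0])).round(1)) for e in np.roll(Q,-1,0)-Q])
    for b in comps((f==1)&(m==0),off,20)[:1]:pr(n+" hole",s,b,141)
s=d["top"];c,off=win(s,(140,300,45,45))
for k in(30,45,60):
    a=comps((np.minimum(c[...,1],c[...,2])-c[...,0]>k)&(c[...,1]>c[...,2]*.75),off)[0];pr(f"key{k}",s,a,89)
b=comps((c[...,2]>85)&(c[...,2]-c[...,0]>35),off)[0];pr("block",s,b,45)
hull=cv2.convexHull(b[3].astype(np.float32));W=np.array([onz(s,p[0],45)[:2] for p in hull],np.float32);print("block rect",cv2.minAreaRect(W))
# red lid line
c,off=win(s,(275,255,120,35));m=(c[...,2]-c[...,1]>35);ys,xs=np.where(m);P=np.c_[xs,ys]+off;print("red",len(P),yaw(s,P,141),P.min(0),P.max(0))
from bench import r, viewer;print(r.sense()["tool_pos"])
E
```

```text
top plate 513 [328.2 287.3] [523.8 -30.3 141. ] yaw 119.4 bbox [316 275] [341 299]
[[547.4, -19.0], [540.9, -55.3], [501.2, -42.8], [505.8, -6.7]] [523.81264001 -30.94444867]
edges [(np.float64(36.8), np.float64(-100.1)), (np.float64(41.6), np.float64(162.6)), (np.float64(36.4), np.float64(82.8)), (np.float64(43.4), np.float64(-16.5))]
top hole 90 [328.4 286.8] [524.6 -30.7 141. ] yaw 81.0 bbox [321 283] [335 290]
side plate 468 [310.7 265.9] [523.  -30.6 141. ] yaw 169.8 bbox [293 255] [329 277]
[[542.5, -54.3], [497.8, -46.5], [507.1, -3.4], [549.2, -13.5]] [524.16128852 -29.41022649]
edges [(np.float64(45.4), np.float64(170.1)), (np.float64(44.1), np.float64(77.7)), (np.float64(43.2), np.float64(-13.6)), (np.float64(41.3), np.float64(-99.2))]
side hole 60 [310.4 265.8] [522.7 -30.1 141. ] yaw 78.1 bbox [305 261] [316 270]
key30 83 [156.4 325. ] [457.5 307.2  89. ] yaw 91.5 bbox [148 323] [165 327]
key45 69 [156.4 325. ] [457.4 307.4  89. ] yaw 93.9 bbox [148 323] [164 327]
key60 40 [156.1 325. ] [457.4 307.8  89. ] yaw 91.4 bbox [149 324] [163 326]
block 871 [161.1 323.5] [458.  309.4  45. ] yaw 167.2 bbox [146 307] [178 340]
block rect ((457.9958190917969, 307.7865905761719), (63.18605422973633, 63.8546028137207), 3.8781960010528564)
red 1 0.0 [353 275] [353 275]
[145.81083955 581.5012906  230.33600438]
```

```bash
python3 - <<'E'
import pickle,cv2,numpy as np
from h import *
d=pickle.load(open("s0.pkl","rb"))
for n,w in(("top",(270,210,130,80)),("side",(275,215,130,80))):
    s=d[n];x,y,W,H=w;g=s["pixels"][y:y+H,x:x+W].max(2);off=np.array([x,y])
    a=comps(g<55,off)[0]
    Wd=np.array([onz(s,p[0],140)[:2] for p in cv2.convexHull(a[3].astype(np.float32))],np.float32);print(n,a[0],cv2.minAreaRect(Wd))
    # front edge: per column bottom pixel of lid
    P=a[3];L=[]
    for u in range(P[:,0].min()+15 if n=="top" else P[:,0].min()+8,P[:,0].max()-15 if n=="top" else P[:,0].min()+50):
        q=P[P[:,0]==u];L.append(onz(s,(u,q[:,1].max()+.5),140)[:2])
    v=cv2.fitLine(np.array(L,np.float32),cv2.DIST_HUBER,0,.01,.01).ravel();print("front",v,np.degrees(np.arctan2(v[1],v[0])))
    t=np.array([-v[1],v[0]]);print("dist lock", (np.array([523.6,-30.4])-v[2:])@t)
E
```

```text
top 4282 ((597.0257568359375, -41.836891174316406), (186.60781860351562, 86.31400299072266), 80.94610595703125)
front [ 1.5620159e-01  9.8772520e-01  5.5424780e+02 -3.9473686e+01] 81.013504
dist lock 31.688931211630095
side 3213 ((595.0167846679688, -41.58405303955078), (185.74819946289062, 85.8666763305664), 80.97440338134766)
front [ 1.6647840e-01  9.8604512e-01  5.5124176e+02 -4.5274761e+01] 80.41687
dist lock 29.732349243358996
```

```bash
cat >> h.py <<'E'
def go(target,yaw):
    from bench import r, viewer
    from scipy.spatial.transform import Rotation as R
    s=r.sense();A=R.from_euler('xyz',s["tcp_rot"],degrees=True);B=R.from_euler('xyz',[180,0,yaw],degrees=True)
    print("t",s["time"],"pos",s["tool_pos"].round(1),"rot",s["tcp_rot"].round(1),"gap",s["finger_gap"],"F",s["ft_force"].round(1),"M",s["wrist_torque"].round(2),"q6",s["joint_pos"][5].round(1))
    print("row",(A.inv()*B).as_rotvec(degrees=True).round(1),A.inv().apply(np.array(target)-s["tool_pos"]).round(1))
E
python3 -c "
from h import *
go([458,307.7,170],93.9)"
```

```text
t 0.1 pos [145.8 581.5 230.3] rot [-179.9   -0.   165.9] gap 85.25561297753579 F [-0.6 -0.4  0.6] M [ 0.02  0.04 -0.  ] q6 -4.9
row [-0.1  0.1 72. ] [-369.4 -189.5   60.6]
```

The manual's scale: shifts go in cm and turns go in units of 2 degrees. Converting my numbers, -369.4 mm is -36.94, -316 mm is -31.6, 72 degrees is 36.

```bash
python3 steer.py '{"rx":[0, 0, 0, 0, 0, 0, 0, 0], "ry":[0, 0, 0, 0, 0, 0, 0, 0], "rz":[5, 10, 15, 20, 25, 30, 35, 36], "tx":[-5.3, -10.6, -15.8, -21.1, -26.4, -31.6, -36.94, -36.94], "ty":[-2.7, -5.4, -8.1, -10.8, -13.5, -16.2, -18.95, -18.95], "tz":[0.8, 1.7, 2.6, 3.5, 4.4, 5.2, 6.06, 6.06], "finger_gap":[45, 45, 45, 45, 45, 45, 45, 45]}' 30; python3 steer.py '{"rx":[0, 0], "ry":[0, 0], "rz":[0, 0], "tx":[0, 0], "ty":[0, 0], "tz":[0, 0], "finger_gap":[45, 45]}'; python3 -c "
from h import *
go([458,307.7,57],93.9)"
```

```text
time: 1.1
tool_pos: [460.2, 304.7, 169.3]
tcp_rot: [-179.9, 0.1, 93.4]
ft_force: [-1.1, -0.2, -0.0]
finger_gap: 44.9
grip_force: 0.0
time: 1.35
tool_pos: [457.4, 309.2, 170.8]
tcp_rot: [-180.0, -0.0, 94.1]
ft_force: [-0.7, 0.1, 0.3]
finger_gap: 45.1
grip_force: 0.0
t 1.35 pos [457.4 309.2 170.8] rot [-180.    -0.    94.1] gap 45.122791029546846 F [-0.7  0.1  0.3] M [-0.02  0.02  0.01] q6 24.7
row [-0.  -0.   0.2] [ -1.6   0.6 113.8]
```

Scaled: 113.5 mm is 11.35, 100 mm is 10.

```bash
python3 steer.py '{"rx":[0, 0, 0, 0, 0], "ry":[0, 0, 0, 0, 0], "rz":[0, 0, 0, 0, 0], "tx":[-0.1, -0.1, -0.1, -0.1, -0.1], "ty":[0.05, 0.05, 0.05, 0.05, 0.05], "tz":[4, 7.5, 10, 11.35, 11.35], "finger_gap":[45, 45, 45, 45, 45]}'; python3 - <<'E'
from h import *
from bench import r, viewer
go([458,307.7,57],93.9)
a=viewer.snapshot("top");b=viewer.snapshot("side")
c=[cv2.resize(a["pixels"][285:365,110:220],(440,320)),cv2.resize(b["pixels"][170:280,130:250],(349,320))]
cv2.imwrite("pics/g1.png",np.hstack(c))
E
```

```text
time: 1.98
tool_pos: [457.7, 307.7, 56.6]
tcp_rot: [-179.9, 0.0, 94.0]
ft_force: [0.6, 0.1, 0.3]
finger_gap: 45.1
grip_force: 0.0
t 1.975 pos [457.7 307.7  56.6] rot [-179.9    0.    94. ] gap 45.11219578466806 F [0.6 0.1 0.3] M [ 0.02  0.03 -0.05] q6 24.6
row [-0.1  0.   0.1] [ 0.   0.3 -0.4]
```

View pics/g1.png

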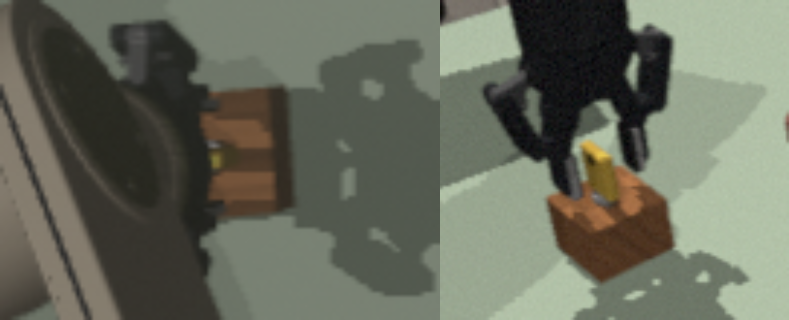

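The fingers straddle the yellow handle (side crop, around (600,170)), so I'll close the grip.

```bash
python3 steer.py '{"rx":[0, 0, 0, 0, 0, 0], "ry":[0, 0, 0, 0, 0, 0], "rz":[0, 0, 0, 0, 0, 0], "tx":[0, 0, 0, 0, 0, 0], "ty":[0, 0, 0, 0, 0, 0], "tz":[0, 0, 0, 0, 0, 0], "finger_gap":[5, 5, 5, 5, 5, 5]}' 60; python3 -c "
from h import *
go([458,307.7,57],93.9)"
```

```text
time: 2.82
tool_pos: [459.4, 307.7, 58.3]
tcp_rot: [179.9, -0.0, 93.9]
ft_force: [-2.1, -0.2, 6.1]
finger_gap: 9.3
grip_force: 59.4
t 2.825 pos [459.4 307.7  58.3] rot [179.9  -0.   93.9] gap 9.31250733539378 F [-2.1 -0.2  6.1] M [-0.08  0.2  -0.02] q6 24.6
row [ 0.1 -0.   0. ] [ 0.1 -1.4  1.3]
```

Scaled: -155 mm is -15.5, -135 mm is -13.5.

```bash
python3 steer.py '{"rx":[0, 0, 0, 0, 0, 0, 0, 0], "ry":[0, 0, 0, 0, 0, 0, 0, 0], "rz":[0, 0, 0, 0, 0, 0, 0, 0], "tx":[0, 0, 0, 0, 0, 0, 0, 0], "ty":[0, 0, 0, 0, 0, 0, 0, 0], "tz":[-0.8, -2.5, -6, -10, -13.5, -15.5, -15.5, -15.5], "finger_gap":[5, 5, 5, 5, 5, 5, 5, 5]}'; python3 - <<'E'
from h import *
from bench import r, viewer
go([523.7,-30.5,215],81)
b=viewer.snapshot("side")
cv2.imwrite("pics/g2.png",cv2.resize(b["pixels"][130:270,130:250],(480,560)))
E
```

```text
time: 3.82
tool_pos: [458.0, 306.9, 210.6]
tcp_rot: [-179.9, 0.1, 93.9]
ft_force: [-0.2, 0.7, -1.4]
finger_gap: 9.2
grip_force: 58.7
t 3.825 pos [458.  306.9 210.6] rot [-1.799e+02  1.000e-01  9.390e+01] gap 9.248363071158636 F [-0.2  0.7 -1.4] M [0.04 0.02 0.06] q6 24.6
row [-0.1  0.1 12.9] [-341.1   42.5   -4.2]
```

View pics/g2.png

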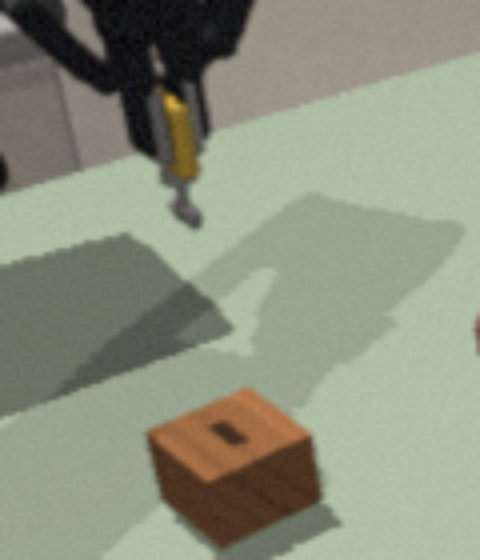

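The key is clear of the block and held upright, with the bit at (185,215). I'll carry it over the lock.

```bash
python3 steer.py '{"rx":[0, 0, 0, 0, 0, 0, 0, 0], "ry":[0, 0, 0, 0, 0, 0, 0, 0], "rz":[1.5, 2.5, 3.5, 4.5, 5.5, 6.45, 6.45, 6.45], "tx":[-3, -8, -13, -18, -23, -28, -32, -34.1], "ty":[0.4, 1, 1.6, 2.2, 2.9, 3.5, 4, 4.25], "tz":[-0.4, -0.4, -0.4, -0.4, -0.4, -0.4, -0.4, -0.4], "finger_gap":[5, 5, 5, 5, 5, 5, 5, 5]}'; python3 steer.py '{"rx":[0, 0, 0], "ry":[0, 0, 0], "rz":[0, 0, 0], "tx":[0, 0, 0], "ty":[0, 0, 0], "tz":[0, 0, 0], "finger_gap":[5, 5, 5]}'; python3 - <<'E'
from h import *
from bench import r, viewer
go([523.7,-30.5,182],81)
a=viewer.snapshot("top");b=viewer.snapshot("side")
cv2.imwrite("pics/g3.png",np.hstack([cv2.resize(b["pixels"][180:300,250:370],(480,480)),cv2.resize(a["pixels"][245:325,290:340],(300,480))]))
E
```

```text
time: 4.88
tool_pos: [523.6, -32.0, 214.2]
tcp_rot: [-179.8, 0.0, 80.9]
ft_force: [1.0, 0.5, -0.4]
finger_gap: 8.9
grip_force: 58.6
time: 5.25
tool_pos: [524.1, -29.0, 215.7]
tcp_rot: [-180.0, -0.0, 81.1]
ft_force: [0.8, 0.1, -0.7]
finger_gap: 9.0
grip_force: 58.6
t 5.25 pos [524.1 -29.  215.7] rot [-180.    -0.    81.1] gap 8.97504537992976 F [ 0.8  0.1 -0.7] M [ 0.03 -0.01  0.  ] q6 0.1
row [-0.  -0.   0.1] [-1.6 -0.1 33.7]
```

View pics/g3.png

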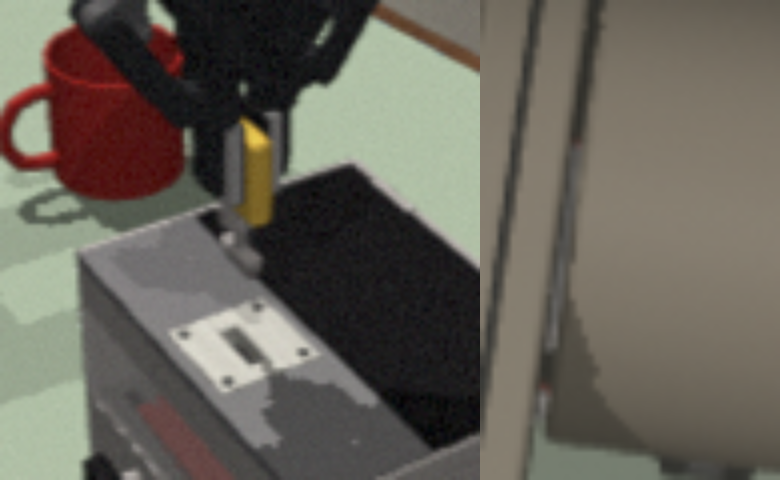

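The bit hangs at side pixel (310.7,242), just above the slot at (311,266). I'll check its ray against the expected point, then descend part way.

```bash
python3 -c "
from h import *
from bench import r, viewer
s=viewer.snapshot('side')
for z in(180,184,188):print(onz(s,(310.7,242.3),z).round(1))
"; python3 steer.py '{"rx":[0, 0, 0, 0, 0], "ry":[0, 0, 0, 0, 0], "rz":[0, 0, 0, 0, 0], "tx":[-0.1, -0.1, -0.1, -0.1, -0.1], "ty":[0, 0, 0, 0, 0], "tz":[1.2, 2.4, 3, 3, 3], "finger_gap":[5, 5, 5, 5, 5]}'; python3 - <<'E'
from h import *
from bench import r, viewer
go([523.7,-30.5,154],81)
b=viewer.snapshot("side")
cv2.imwrite("pics/g4.png",cv2.resize(b["pixels"][220:290,275:345],(560,560)))
E
```

```text
[531.3 -20.8 180. ]
[527.7 -25.1 184. ]
[524.1 -29.4 188. ]
time: 6.02
tool_pos: [524.4, -31.0, 186.4]
tcp_rot: [180.0, 0.0, 81.0]
ft_force: [0.6, 0.2, -0.2]
finger_gap: 9.5
grip_force: 58.6
t 6.025 pos [524.4 -31.  186.4] rot [180.   0.  81.] gap 9.454577971832311 F [ 0.6  0.2 -0.2] M [-0.02  0.01 -0.03] q6 0.0
row [0. 0. 0.] [ 0.4 -0.8 32.4]
```

View pics/g4.png

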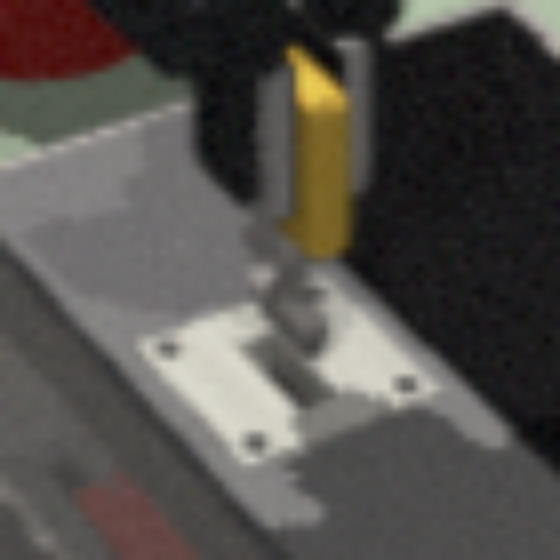

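The bit sits right over the slot, about 8 mm up. I'll lower it gently.

```bash
python3 steer.py '{"rx":[0, 0, 0, 0, 0], "ry":[0, 0, 0, 0, 0], "rz":[0, 0, 0, 0, 0], "tx":[0.02, 0.02, 0.02, 0.02, 0.02], "ty":[-0.04, -0.04, -0.04, -0.04, -0.04], "tz":[0.5, 0.9, 1.2, 1.4, 1.4], "finger_gap":[5, 5, 5, 5, 5]}';python3 -c "
from h import *
go([523.7,-30.5,154],81)"
```

```text
time: 6.7
tool_pos: [523.8, -30.7, 172.0]
tcp_rot: [-180.0, 0.0, 81.0]
ft_force: [-0.4, -0.3, -0.4]
finger_gap: 9.1
grip_force: 58.6
t 6.7 pos [523.8 -30.7 172. ] rot [-180.    0.   81.] gap 9.100613448804314 F [-0.4 -0.3 -0.4] M [0.04 0.03 0.03] q6 0.0
row [-0.  0.  0.] [ 0.2 -0.1 18. ]
```

```bash
python3 steer.py '{"rx":[0, 0, 0, 0], "ry":[0, 0, 0, 0], "rz":[0, 0, 0, 0], "tx":[0, 0, 0, 0], "ty":[0, 0, 0, 0], "tz":[0.3, 0.6, 0.8, 0.8], "finger_gap":[5, 5, 5, 5]}';python3 -c "
from h import *
go([523.7,-30.5,154],81)"; python3 steer.py '{"rx":[0, 0, 0, 0], "ry":[0, 0, 0, 0], "rz":[0, 0, 0, 0], "tx":[0, 0, 0, 0], "ty":[0, 0, 0, 0], "tz":[0.3, 0.6, 0.8, 0.8], "finger_gap":[5, 5, 5, 5]}';python3 -c "
from h import *
go([523.7,-30.5,154],81)"
```

```text
time: 7.2
tool_pos: [523.7, -30.7, 163.9]
tcp_rot: [-180.0, 0.0, 81.0]
ft_force: [0.6, 0.3, -1.2]
finger_gap: 9.3
grip_force: 58.6
t 7.2 pos [523.7 -30.7 163.9] rot [-180.    0.   81.] gap 9.283286259478515 F [ 0.6  0.3 -1.2] M [-0.04 -0.04 -0.05] q6 0.0
row [-0.  0.  0.] [ 0.2 -0.   9.9]
time: 7.7
tool_pos: [523.7, -30.7, 155.9]
tcp_rot: [-180.0, 0.0, 81.0]
ft_force: [0.2, 0.2, -0.7]
finger_gap: 9.3
grip_force: 58.6
t 7.7 pos [523.7 -30.7 155.9] rot [-180.    0.   81.] gap 9.280852004365661 F [ 0.2  0.2 -0.7] M [ 0.01  0.03 -0.01] q6 0.0
row [-0.  0.  0.] [ 0.2 -0.   1.9]
```

Contact is expected within a few mm.

Scaled: 1.5 mm is 0.15, 0.7 mm is 0.07.

```bash
python3 steer.py '{"rx":[0, 0, 0], "ry":[0, 0, 0], "rz":[0, 0, 0], "tx":[0, 0, 0], "ty":[0, 0, 0], "tz":[0.07, 0.15, 0.15], "finger_gap":[5, 5, 5]}'; python3 steer.py '{"rx":[0, 0, 0], "ry":[0, 0, 0], "rz":[0, 0, 0], "tx":[0, 0, 0], "ty":[0, 0, 0], "tz":[0.05, 0.1, 0.1], "finger_gap":[5, 5, 5]}'
```

```text
time: 8.07
tool_pos: [523.9, -30.7, 154.7]
tcp_rot: [-180.0, -0.0, 81.0]
ft_force: [-0.6, -0.3, -0.8]
finger_gap: 9.4
grip_force: 58.6
time: 8.45
tool_pos: [524.0, -30.7, 154.3]
tcp_rot: [180.0, 0.0, 81.0]
ft_force: [-3.0, -0.4, 4.5]
finger_gap: 9.4
grip_force: 59.5
```

Scaled: 1 mm is 0.1, 0.5 mm is 0.05.

```bash
python3 steer.py '{"rx":[0, 0, 0], "ry":[0, 0, 0], "rz":[0, 0, 0], "tx":[0, 0, 0], "ty":[0, 0, 0], "tz":[0.05, 0.1, 0.1], "finger_gap":[5, 5, 5]}'; python3 - <<'E'
from h import *
from bench import r, viewer
b=viewer.snapshot("side")
cv2.imwrite("pics/g5.png",cv2.resize(b["pixels"][220:290,275:345],(560,560)))
E
```

```text
time: 8.82
tool_pos: [524.2, -30.8, 154.2]
tcp_rot: [179.9, 0.0, 81.0]
ft_force: [-6.6, 0.2, 12.9]
finger_gap: 9.0
grip_force: 60.6
```

View pics/g5.png

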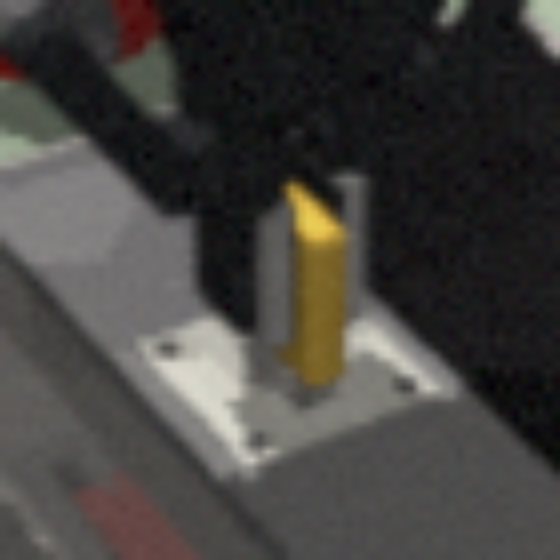

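The shoulder rests on the plate at z 154.2 with about 13 N. I'll turn clockwise, easing the press.

```bash
python3 steer.py '{"rx":[0, 0, 0, 0, 0, 0, 0, 0], "ry":[0, 0, 0, 0, 0, 0, 0, 0], "rz":[2, 5, 8, 11, 14, 17, 20, 22.5], "tx":[0, 0, 0, 0, 0, 0, 0, 0], "ty":[0, 0, 0, 0, 0, 0, 0, 0], "tz":[-0.1, -0.1, -0.1, -0.1, -0.1, -0.1, -0.1, -0.1], "finger_gap":[5, 5, 5, 5, 5, 5, 5, 5]}';python3 -c "
from h import *
go([523.7,-30.5,154],-9)"
```

```text
time: 9.88
tool_pos: [524.1, -30.5, 154.3]
tcp_rot: [180.0, -0.0, 35.8]
ft_force: [-3.3, 1.1, 5.6]
finger_gap: 9.1
grip_force: 59.5
t 9.875 pos [524.1 -30.5 154.3] rot [180.   -0.   35.8] gap 9.09073352935443 F [-3.3  1.1  5.6] M [0.21 0.49 0.06] q6 45.2
row [-0.  -0.  44.8] [-0.3 -0.3  0.3]
```

```bash
python3 steer.py '{"rx":[0, 0, 0, 0, 0, 0, 0, 0], "ry":[0, 0, 0, 0, 0, 0, 0, 0], "rz":[3, 6, 9, 12, 15, 18, 21, 22.5], "tx":[0, 0, 0, 0, 0, 0, 0, 0], "ty":[0, 0, 0, 0, 0, 0, 0, 0], "tz":[0, 0, 0, 0, 0, 0, 0, 0], "finger_gap":[5, 5, 5, 5, 5, 5, 5, 5]}';python3 -c "
from h import *
go([523.7,-30.5,154],-9)"; python3 steer.py '{"rx":[0, 0, 0], "ry":[0, 0, 0], "rz":[1, 2, 2], "tx":[0, 0, 0], "ty":[0, 0, 0], "tz":[0, 0, 0], "finger_gap":[5, 5, 5]}';python3 -c "
from h import *
go([523.7,-30.5,154],-9)"
```

```text
time: 10.88
tool_pos: [524.2, -30.6, 154.3]
tcp_rot: [-180.0, -0.0, -9.1]
ft_force: [-1.5, 0.9, 5.4]
finger_gap: 9.2
grip_force: 59.4
t 10.875 pos [524.2 -30.6 154.3] rot [-180.    -0.    -9.1] gap 9.186125522325316 F [-1.5  0.9  5.4] M [0.13 0.33 0.01] q6 90.2
row [-0.  -0.  -0.1] [-0.5 -0.   0.3]
time: 11.25
tool_pos: [524.3, -30.6, 154.3]
tcp_rot: [-180.0, -0.1, -13.0]
ft_force: [-1.4, 1.2, 5.2]
finger_gap: 9.1
grip_force: 59.5
t 11.25 pos [524.3 -30.6 154.3] rot [-1.8e+02 -1.0e-01 -1.3e+01] gap 9.140198726326636 F [-1.4  1.2  5.2] M [0.17 0.29 0.01] q6 94.0
row [-0.  -0.1 -4. ] [-0.6  0.   0.3]
```

```bash
for i in 1; do python3 steer.py '{"rx":[0, 0, 0], "ry":[0, 0, 0], "rz":[0.75, 1.5, 1.5], "tx":[0, 0, 0], "ty":[0, 0, 0], "tz":[0, 0, 0], "finger_gap":[5, 5, 5]}'; done; python3 -c "
from h import *
go([523.7,-30.5,154],-9)"; python3 steer.py '{"rx":[0, 0, 0], "ry":[0, 0, 0], "rz":[0.75, 1.5, 1.5], "tx":[0, 0, 0], "ty":[0, 0, 0], "tz":[0, 0, 0], "finger_gap":[5, 5, 5]}';python3 -c "
from h import *
go([523.7,-30.5,154],-9)"
```

```text
time: 11.62
tool_pos: [524.3, -30.6, 154.3]
tcp_rot: [-180.0, -0.1, -16.0]
ft_force: [-1.3, 1.0, 5.0]
finger_gap: 9.3
grip_force: 59.5
t 11.625 pos [524.3 -30.6 154.3] rot [-1.8e+02 -1.0e-01 -1.6e+01] gap 9.261500617153812 F [-1.3  1.   5. ] M [0.16 0.29 0.02] q6 97.0
row [-0.  -0.1 -7. ] [-0.6  0.   0.3]
time: 12.0
tool_pos: [524.3, -30.6, 154.3]
tcp_rot: [-180.0, -0.1, -19.0]
ft_force: [-0.8, 0.4, 4.9]
finger_gap: 9.2
grip_force: 59.5
t 12.0 pos [524.3 -30.6 154.3] rot [-1.8e+02 -1.0e-01 -1.9e+01] gap 9.188903501240704 F [-0.8  0.4  4.9] M [0.2  0.38 0.2 ] q6 100.0
row [ -0.   -0.1 -10. ] [-0.6  0.1  0.3]
```

Torque has risen at the stop. One small push more, then I'll look.

Scaled: 1.2 degrees is 0.6.

```bash
python3 steer.py '{"rx":[0, 0], "ry":[0, 0], "rz":[0.6, 0.6], "tx":[0, 0], "ty":[0, 0], "tz":[0, 0], "finger_gap":[5, 5]}'; python3 - <<'E'
from h import *
from bench import r, viewer
go([523.7,-30.5,154],-9)
b=viewer.snapshot("side")
cv2.imwrite("pics/g6.png",cv2.resize(b["pixels"][190:310,255:415],(640,480)))
E
```

```text
time: 12.25
tool_pos: [524.3, -30.6, 154.3]
tcp_rot: [-180.0, -0.1, -20.2]
ft_force: [-1.6, 0.8, 5.6]
finger_gap: 9.1
grip_force: 59.5
t 12.25 pos [524.3 -30.6 154.3] rot [-1.80e+02 -1.00e-01 -2.02e+01] gap 9.136119750756945 F [-1.6  0.8  5.6] M [0.16 0.32 0.3 ] q6 101.2
row [ -0.   -0.1 -11.2] [-0.6  0.1  0.3]
```

View pics/g6.png

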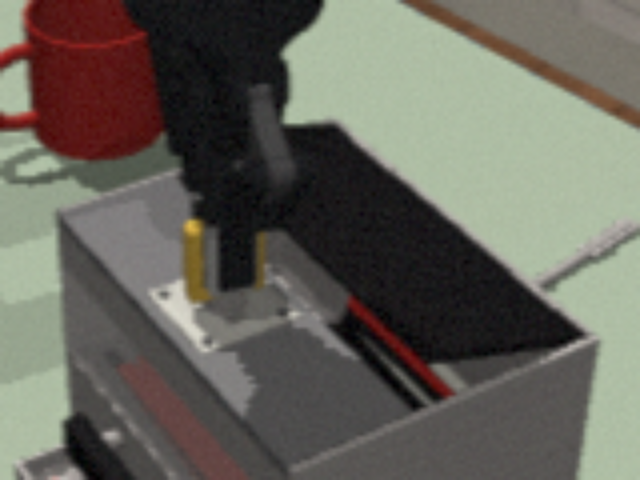

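The lid is ajar, its red edge raised at (400,340), and the key is turned. I'll release and withdraw straight up.

```bash
python3 steer.py '{"rx":[0, 0, 0, 0, 0], "ry":[0, 0, 0, 0, 0], "rz":[0, 0, 0, 0, 0], "tx":[0, 0, 0, 0, 0], "ty":[0, 0, 0, 0, 0], "tz":[-0.05, -0.05, -0.05, -0.05, -0.05], "finger_gap":[5, 30, 30, 30, 30]}'; python3 steer.py '{"rx":[0, 0, 0, 0, 0, 0], "ry":[0, 0, 0, 0, 0, 0], "rz":[0, 0, 0, 0, 0, 0], "tx":[0, 0, 0, 0, 0, 0], "ty":[0, 0, 0, 0, 0, 0], "tz":[-1.5, -4, -8, -12, -15, -15], "finger_gap":[30, 30, 30, 30, 30, 30]}'; python3 steer.py '{"rx":[0, 0, 0, 0, 0, 0, 0], "ry":[0, 0, 0, 0, 0, 0, 0], "rz":[0, 0, 0, 0, 0, 0, 0], "tx":[0, 0, 0, 0, 0, 0, 0], "ty":[-5, -10, -15, -20, -22, -22, -22], "tz":[0, 0, 0, 0, 0, 0, 0], "finger_gap":[30, 30, 30, 30, 30, 30, 30]}'; python3 - <<'E'
from h import *
from bench import r, viewer
go([523.7,-30.5,154],-9)
a=viewer.snapshot("top");b=viewer.snapshot("side")
cv2.imwrite("pics/g7.png",np.hstack([cv2.resize(b["pixels"][190:310,255:415],(480,360)),cv2.resize(a["pixels"][210:330,270:376],(318,360))]))
E
```

```text
time: 12.92
tool_pos: [523.9, -30.7, 154.1]
tcp_rot: [180.0, 0.0, -20.2]
ft_force: [0.6, -0.2, -0.5]
finger_gap: 30.1
grip_force: 0.0
time: 13.68
tool_pos: [525.5, -31.0, 308.8]
tcp_rot: [-179.9, -0.4, -20.2]
ft_force: [-0.0, -0.3, -0.2]
finger_gap: 30.2
grip_force: 0.0
time: 14.55
tool_pos: [599.6, 174.5, 304.1]
tcp_rot: [180.0, 0.0, -20.2]
ft_force: [-0.1, -0.2, -0.8]
finger_gap: 30.0
grip_force: 0.0
t 14.55 pos [599.6 174.5 304.1] rot [180.    0.  -20.2] gap 30.042394104445037 F [-0.1 -0.2 -0.8] M [ 0.02 -0.07 -0.04] q6 121.8
row [  0.    0.  -11.2] [ -0.3 218.5 150.2]
```

View pics/g7.png

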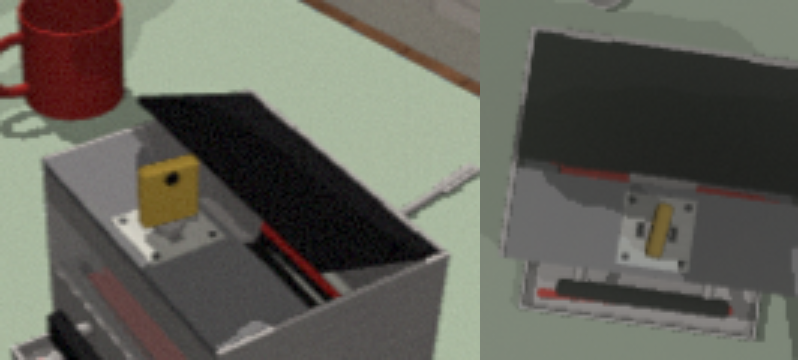

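The handle now stands across the slot, about 100° from its start, with the shoulder seated on the plate. The lid is ajar and nothing else has moved.

```bash
python3 -c "
from bench import r, viewer
print(r.hand_in())"
```

```text
the job is handed in; nothing more can be done
None
```

The key is fully home in the lock and turned clockwise to its stop, the lid is ajar, and the job is handed in; the pictures show no sign that the mug, dripper, sugar jar or spoon was touched.

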